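# Eject worn bushes from an indexing fixture

## Robot

A 6-joint arm with a two-finger parallel gripper is mounted at the origin on a cart in front of the work surface, level with it; the furniture and walls round the work are solid. World frame = base frame: x ahead of the robot, y to its left, z up, the work surface at z = 0. Lengths are in mm, angles in rad, forces in N, time in s.
With the tool pointing down it reaches from about 325 to 775 mm from the base axis. Payload 9.3 kg.
Tool frame: the origin (TCP) lies where the fingers leave the gripper's body, on its centre line; the fingertips stand 73 mm ahead of it and the grasp point (between the pads) lies robot.pinch_z ahead of it (robot.pinch_z is the distance from the TCP to the grasp point, in mm); z points along the fingers, y is the line along which they close (so a half turn about z gives the same grasp; the last joint's range is limited). The gripper opens to 85 mm and grips with 20 to 120 N. Pads are 22 mm wide; open, the fingers measure 114 mm over their backs; the gripper's body (76 mm by 85 mm) begins 54 mm behind the grasp point. The pads swing forward as they close: fully open they stand 13 mm farther back than shut.
Start: joints at [1.073, 0.259, 0.021, 1.334, 0, 1.418], TCP at [185.906, 517.625, 303.879] pointing down, gripper open.
Joint ranges: [-3.04, 3.04], [-0.91, 1.82], [-1.04, 1.36], [-1.92, 1.95], [-1.52, 1.45], [-3.14, 3.14]. Speed limits (rad/s): [2.22, 2.22, 2.79, 3.14, 3.14, 3.14].

## Interface

Orientations are given as a unit quaternion [x, y, z, w].
In Python, from plant import robot, vision gives the robot as it stands. The module is installed in compiled form; this text tells all that it offers.
- The arm moves only by the tool apply_moves, never from a script. Its argument "steps" is a list that holds one entry, the list of rows, each a list of 7 numbers: the shift along the tool's x, y, z in m, then the turn, a rotation vector about the tool's x, y, z in degrees, then the closure, from -1 (fully open) to 1 (shut). A call has 1 to 20 rows; each row shifts and turns the commanded pose from where the row before left it, along the tool's axes as they then stand; what a row does not reach is not made up. A row lasts 1/10 s, in which the tool goes at most 50 mm and 8.59 degrees, less where a joint would pass 70% of its speed; a pose out of reach is approached as far as the arm can. A call is refused whole if a number of a shift passes 0.05 or a number of a turn 8.59, either way. A call with a gripper value outside its range is refused whole. The fingers move at their own pace and stop on an object; "grip_force" is the grip in N (left out, the last holds). Time passes only in rows, so rows that do not move let the fingers close. It gives the time, the measured TCP pose, the force, the opening and the grip force at its end, in the units of the state.
- robot.observe(): the state, without advancing time (a new reading comes with each control period).
- vision.read_camera(name): name is "scene" or "top"; returns a dict with "image" (420x560x3 uint8, red, green, blue), "K" (3x3 intrinsics, pixels), "origin" and "attitude" of the camera in the world. Camera axes: x right, y down, z forward; pixel columns grow to the right and rows downward; lengths in mm; the calibration is good to about 2 mm. A picture is of the moment at which its call begins. There is no depth.
- robot.job_done(): hands the job in; it is judged then, once.
Trained networks look in the newest picture that a camera, given by its name, has taken for a name from the list of things; names that differ only in an ending like _2 or _b are one class to them, and where a whole thing is asked for, a point or a joint stands for the part that bears it (a point fixed in the world has none). Each returns a list of dicts, best first, with "p" (0 to 1); they miss things now and then, are a little off and sometimes report something else, mostly with a low value. They report only what shows in the picture. A call takes as long as a camera call.
- vision.search_frame(camera, target): "uv" ([column, row] in pixels, amid what is visible of it).
- vision.pinpoint(camera, target): "uv" ([column, row] in pixels: a listed point, or the origin of a listed thing).
The state is a dict: "t": time; "joints": joint angles; "dq": joint speeds; "joint_torque": joint torques, N m; "eef_pos": TCP position; "ee_rot": TCP orientation; "force": force on the tool from outside, world axes, zero at the start; "ft_torque": the same for the moment, N m; "grip_width": opening from 0.0 (shut) to 1.0 (fully open); "gripper_force": force on a finger pad.
Only numpy, scipy, OpenCV 4.12 (cv2) and the standard library are available. Lean on these libraries where they do the work, as an engineer would, in place of code of your own. Each camera call takes 0.05 s, during which the arm holds its last target. There are 200 camera calls.

## Task

Clear the worn brass bushes out of the indexing fixture: for each bore that still holds one, lift the black index knob, slide the carriage until that bore faces the ejector rod and let the plunger drop home in its hole, then push the rod by its handle all the way through so that it drives the bush out, draw the rod back, and put the bush in the grey parts bin. Never drive the rod into the carriage unless the plunger is home in a hole. Finish with every bush in the bin, the rod drawn fully back, and the carriage pinned by its plunger in the left-hand end hole of the four (left as seen from the rod handle, looking the way the rod drives).

Things in the scene. Friction and masses are not known exactly. Their poses are not given: they have to be found in the camera images.
- fixture: Fixed steel fixture; origin on the bench under the crossing of the rod axis and the carriage's line of travel; x = the way the rod drives, y = the carriage's travel, z up. Dark base plate x -45..+85 mm, y +-115 mm, top at z 14 mm. Rod guide block x -37..-21 mm, y +-22 mm, top z 48 mm.
- exit_pad (a point): Centre of the top of the aluminium exit pad (z 18 mm) on the base, 49 mm from the fixture's origin along +x; pad 62 mm (x) x 150 mm (y). The bushes are driven out on to it. Axes as the fixture's.
- carriage_mid (a point): Middle of the carriage at bore height (z 32 mm), moves with the carriage; axes as the fixture's. Aluminium carriage: x +-16 mm, y +-64 mm about this point, top z 50 mm, four bores along x at y = +46.5, +15.5, -15.5 and -46.5 mm from this point; on its top, over this point, the index plunger.
- carriage (a joint): Carriage position along the fixture's y, m: 0 midway, stops at +-0.051. Index holes at -0.0465, -0.0155, +0.0155, +0.0465; a bore at y on the carriage faces the rod at position -y (the +y end bore at -0.0465). Friction about 2 N; locked while the plunger is home. Starts at 0, between two holes.
- plunger (a joint): Lift of the spring plunger, m: 0 home in a hole, about 0.008 with its tip resting on the base plate between holes, at most 0.013. A spring of 3 to 4.6 N presses it down; 1 mm play either way in a hole. Lifted 9.5 mm or more it frees the carriage, which is then moved by the knob.
- ejector_rod (a joint): Ejector rod travel along the fixture's +x, m: 0 fully back, 0.054 fully driven; stays where left (friction about 4 N). Its 14 mm end reaches the carriage at 0.006 and at full travel stands 16 mm beyond the exit face; the bush then lies on the pad, its rear end at the fixture's x = 32 mm. While it is in a bore the carriage cannot move.
- knob (a point): Grip point of the black round plunger knob, 20 mm diameter, 24 mm tall, on its axis 11 mm below its top; z 82 mm when home. It stands over the middle of the carriage. Axes as the fixture's.
- rod_handle (a point): Grip point on the upright round post, 12 mm diameter, at the rear of the ejector rod; 15 mm below its top, z 82 mm. The rod runs below it at z 32 mm. Axes as the fixture's.
- bush_1: Worn brass bush, absent in some starts: sleeve 20 mm diameter, 26 mm long, with a square flange 24 x 24 x 7 mm at one end; 32 mm long, about 60 g. Origin mid-length on its axis; x axis towards the flange. Starts in the carriage, ends flush, flange on the +x side, an easy sliding fit; in the bore at y +46.5 mm of the carriage.
- bush_2: Worn brass bush, absent in some starts: sleeve 20 mm diameter, 26 mm long, with a square flange 24 x 24 x 7 mm at one end; 32 mm long, about 60 g. Origin mid-length on its axis; x axis towards the flange. Starts in the carriage, ends flush, flange on the +x side, an easy sliding fit; in the bore at y +15.5 mm of the carriage.
- bush_3: Worn brass bush, absent in some starts: sleeve 20 mm diameter, 26 mm long, with a square flange 24 x 24 x 7 mm at one end; 32 mm long, about 60 g. Origin mid-length on its axis; x axis towards the flange. Starts in the carriage, ends flush, flange on the +x side, an easy sliding fit; in the bore at y -15.5 mm of the carriage.
- bush_4: Worn brass bush, absent in some starts: sleeve 20 mm diameter, 26 mm long, with a square flange 24 x 24 x 7 mm at one end; 32 mm long, about 60 g. Origin mid-length on its axis; x axis towards the flange. Starts in the carriage, ends flush, flange on the +x side, an easy sliding fit; in the bore at y -46.5 mm of the carriage.
- bin: Loose open grey plastic bin, 170 (x) x 115 (y) x 36 mm tall, walls and floor 4 mm, about 0.5 kg; origin at the centre of its underside.

How it is judged (in metres and radians):
On the way, in this order (a step that is already met when the one before it is completed fails the run):
1. every bush has been driven out of the carriage, the rod standing driven through (not (x of bush_1 in the frame of carriage_mid between -0.032 and 0.032 m and y of bush_1 in the frame of carriage_mid between -0.064 and 0.064 m and z of bush_1 in the frame of carriage_mid between -0.03 and 0.03 m) and not (x of bush_2 in the frame of carriage_mid between -0.032 and 0.032 m and y of bush_2 in the frame of carriage_mid between -0.064 and 0.064 m and z of bush_2 in the frame of carriage_mid between -0.03 and 0.03 m) and not (x of bush_3 in the frame of carriage_mid between -0.032 and 0.032 m and y of bush_3 in the frame of carriage_mid between -0.064 and 0.064 m and z of bush_3 in the frame of carriage_mid between -0.03 and 0.03 m) and not (x of bush_4 in the frame of carriage_mid between -0.032 and 0.032 m and y of bush_4 in the frame of carriage_mid between -0.064 and 0.064 m and z of bush_4 in the frame of carriage_mid between -0.03 and 0.03 m) and value of joint ejector_rod above 0.044 m), for 0.2 s.
2. the rod is drawn back and the carriage pinned in the end hole on the +y side (value of joint ejector_rod below 0.006 m and value of joint plunger below 0.003 m and value of joint carriage above 0.0425 m), for 0.2 s.
At the end, for the whole second after the job is handed in: Every bush present lies at rest inside the bin (its centre within the walls and less than 55 mm above the bin's underside), the bin standing level; rod within 6 mm of fully back, plunger home (within 3 mm), carriage at its +y end hole (position 0.0425 or more) (all of step 2 and x of bush_1 in the frame of bin between -0.082 and 0.082 m and y of bush_1 in the frame of bin between -0.055 and 0.055 m and z of bush_1 in the frame of bin between 0 and 0.055 m and linear speed of each of bush_1, bush_2, bush_3, bush_4 below 0.05 m/s and x of bush_2 in the frame of bin between -0.082 and 0.082 m and y of bush_2 in the frame of bin between -0.055 and 0.055 m and z of bush_2 in the frame of bin between 0 and 0.055 m and x of bush_3 in the frame of bin between -0.082 and 0.082 m and y of bush_3 in the frame of bin between -0.055 and 0.055 m and z of bush_3 in the frame of bin between 0 and 0.055 m and x of bush_4 in the frame of bin between -0.082 and 0.082 m and y of bush_4 in the frame of bin between -0.055 and 0.055 m and z of bush_4 in the frame of bin between 0 and 0.055 m and angle between bin's own z axis and vertical below 0.15 rad); the robot touches nothing.
It fails at once if the rod is driven into the carriage (travel over 10 mm) while the plunger is not home in a hole (value of joint ejector_rod above 0.01 m and value of joint plunger above 0.005 m).
Of bush_1, bush_2, bush_3, bush_4 only 3 to 4 are there at a start; the rules pass over those that are not, and their reading is None.
At some moment in a run one of bin may be knocked a few centimetres aside while the robot is not near it.
Once in a run the grip may slacken for a moment while it holds something.
It also fails if it takes over 210 s, if anything falls off the work surface, if the arm or the gripper's body presses on something with over 40 N, if the wrist force passes 120 N, or if a joint passes its speed limit or range.

## Working session

There is one attempt and no reset: what is moved stays moved. The work goes in short steps, Python scripts to look and compute and a tool call to move; the robot and the scene stay as the last step left them, time stands still between calls to the robot, and variables do not carry over. Pictures are saved under pics/ and viewed, at most 14 in all, crops included, and the job is handed in when it is done.

Besides the shell and the picture viewer there is one more tool, called by a JSON object that holds its "method" and its "body". apply_moves: Moves the arm, as the interface text tells. Its arguments: {"type":"object","properties":{"steps":{"type":"array","items":{"type":"array","items":{"type":"array","items":{"type":"number"}}}},"grip_force":{"type":"number"}},"required":["steps"]}

```bash
mkdir -p pics
cat > h.py <<'E'
import numpy as np, cv2
from scipy.spatial.transform import Rotation as R
from plant import robot, vision
def cam(n,save=None):
    c=vision.read_camera(n)
    if save: cv2.imwrite('pics/'+save+'.png',cv2.cvtColor(c['image'],cv2.COLOR_RGB2BGR))
    return c
def rot(c):
    a=np.array(c['attitude'],float)
    return a if a.shape==(3,3) else R.from_quat(a).as_matrix()
def atz(c,uv,z):
    d=rot(c)@np.linalg.solve(np.array(c['K']),[uv[0],uv[1],1.]); o=np.array(c['origin'])
    return o+d*(z-o[2])/d[2]
def proj(c,p):
    q=np.array(c['K'])@(rot(c).T@(np.array(p)-np.array(c['origin']))); return q[:2]/q[2]
E
python3 - <<'E'
from h import *
np.set_printoptions(precision=1,suppress=True)
print(robot.observe(), robot.pinch_z)
for n in ('top','scene'):
    c=cam(n,n+'0'); print(n,c['origin'],c['attitude'],np.array(c['K']).tolist())
    for t,z in (('fixture',0),('exit_pad',18),('carriage_mid',32),('knob',90),('rod_handle',82),('bin',0),('bush_1',32)):
        for d in vision.pinpoint(n,t)[:5]: print(t,np.array(d['uv']),round(d['p'],2),atz(c,d['uv'],z))
E
```

```text
{'t': 0.0, 'joints': array([1.1, 0.3, 0. , 1.3, 0. , 1.4]), 'dq': array([ 0., -0., -0.,  0., -0.,  0.]), 'joint_torque': array([  0. , -55.6,  34.5,   0. ,  -0. ,  -0. ]), 'eef_pos': array([185.8, 517.5, 303.3]), 'ee_rot': array([ 0.2,  1. , -0. , -0. ]), 'force': array([-0.6,  0.3,  0.6]), 'ft_torque': array([-0. , -0.1, -0. ]), 'gripper_force': 0.0, 'grip_width': 0.9985252603956505} 53.900000000000006
top [412.9 142.2 906. ] [ 0.7 -0.7  0.  -0.1] [[508.01392441427083, 0.0, 282.4623332975872], [0.0, 508.01392441427083, 206.45853243731162], [0.0, 0.0, 1.0]]
fixture [334.2 194.2] 0.56 [563.1  56.9   0. ]
exit_pad [338.2 165.7] 0.79 [611.8  51.6  18. ]
carriage_mid [333.  191.2] 0.83 [563.1  62.   32. ]
knob [339.7 187.6] 0.42 [559.2  56.5  90. ]
knob [330.6 250.4] 0.27 [456.9  70.9  90. ]
rod_handle [329.  249.8] 0.7 [458.3  72.8  82. ]
bin [219.5 239.4] 0.6 [478.  261.3   0. ]
bin [339.9 165.5] 0.24 [616.2  46.7   0. ]
scene [  40.3 -427.9  503.9] [ 0.8 -0.3  0.2 -0.5] [[497.3558100259613, 0.0, 289.03872692686076], [0.0, 497.3558100259613, 207.29105647086936], [0.0, 0.0, 1.0]]
fixture [326.8 251.5] 0.81 [574.4  65.7   0. ]
exit_pad [350.7 241.7] 0.81 [608.   40.8  18. ]
carriage_mid [324.4 242.8] 0.64 [556.   55.1  32. ]
carriage_mid [324.1 255. ] 0.18 [530.   30.4  32. ]
knob [327.8 213.2] 0.75 [559.1  53.1  90. ]
rod_handle [274.8 235.5] 0.64 [458.8  70.1  82. ]
bin [217.3 229.2] 0.93 [473.7 256.8   0. ]
bush_1 [312.  229.5] 0.51 [570.   99.5  32. ]
bush_1 [344.  254.7] 0.48 [554.8   9.   32. ]
```

Run:
```python
import cv2
a=cv2.imread('pics/top0.png')[110:310,150:420]; b=cv2.imread('pics/scene0.png')[130:330,150:420]
cv2.imwrite('pics/v1.png',cv2.resize(cv2.vconcat([a]),None,fx=2.9,fy=2.9,interpolation=cv2.INTER_CUBIC))
cv2.imwrite('pics/v2.png',cv2.resize(b,None,fx=2.9,fy=2.9,interpolation=cv2.INTER_CUBIC))
```

```text
(no output)
```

View pics/v1.png

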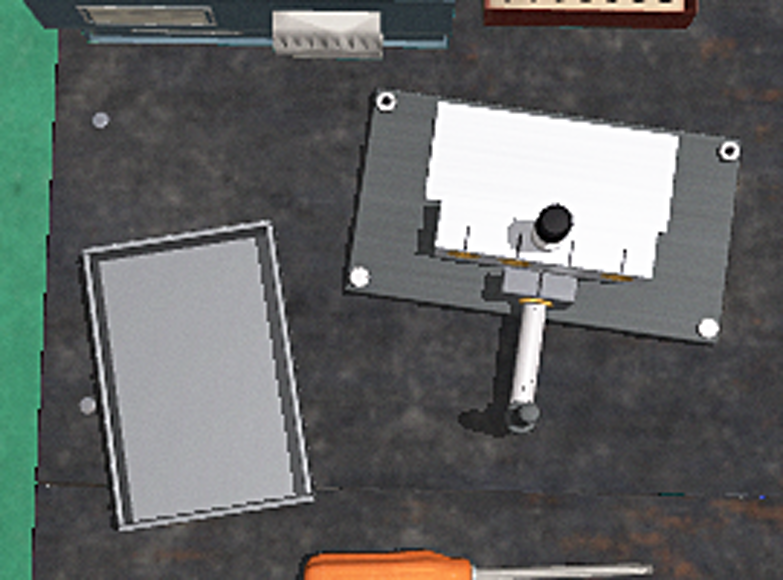

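View pics/v2.png

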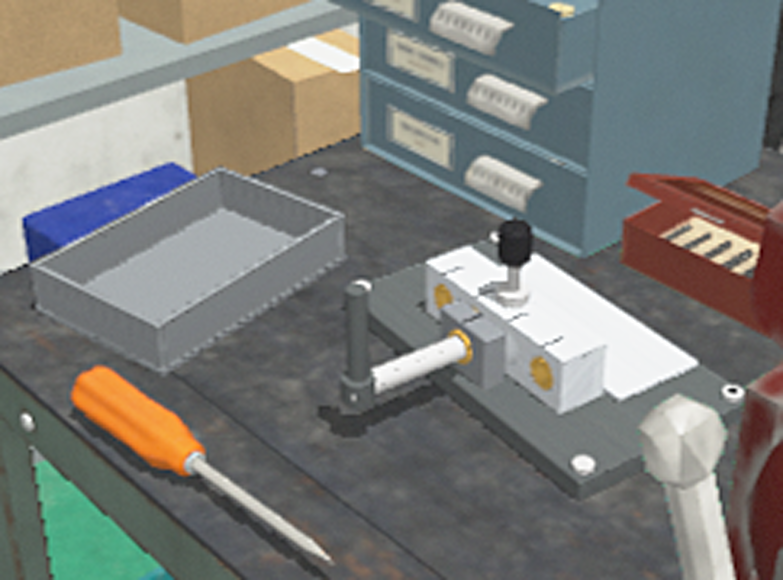

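The top view shows the bin at upper-left, the knob at crop (554,226) and the rod handle at (524,415). The scene view shows brass in both end bores, with the middle ones partly hidden.

Run:
```python
from h import *
np.set_printoptions(precision=3,suppress=True)
c=cam('top')
f=lambda u,z: atz(c,np.array(u)/2.9+[150,110],z)
s=[f(u,17) for u in ((386,101),(730,151),(708,328),(360,277))]
print('screws',s,'mean',np.mean(s,0))
for a,b in ((3,0),(2,1)): d=s[b]-s[a];print(np.hypot(*d[:2]),np.degrees(np.arctan2(d[1],d[0])))
for a,b in ((1,0),(2,3)): d=s[b]-s[a];print(np.hypot(*d[:2]),np.degrees(np.arctan2(-d[0],d[1])))
# plate corners z14
p=[f(u,14) for u in ((377,89),(740,140),(714,343),(345,292))]
print('plate',p,np.mean(p,0))
print('knob',f((554,224),93),'handle',f((526,412),97))
print('bin',[f(u,36) for u in ((269,222),(312,498),(121,528),(84,250))])
o=robot.observe(); print(R.from_quat(o['ee_rot']).as_matrix(),o['joints'])
```

```text
screws [array([648.74 , 150.557,  17.   ]), array([620.403, -61.828,  17.   ]), array([510.57 , -46.851,  17.   ]), array([538.33 , 164.532,  17.   ])] mean [579.511  51.602  17.   ]
111.29042724724468 -7.214042786731486
110.84952782277654 -7.765026897867261
214.26682944029184 -7.5996058204333075
213.19833719496373 -7.481669681465794
plate [array([657.121, 156.318,  14.   ]), array([628.159, -68.799,  14.   ]), array([501.807, -51.004,  14.   ]), array([529.354, 173.589,  14.   ])] [579.11   52.526  14.   ]
knob [559.331  54.615  93.   ] handle [453.917  70.23   97.   ]
bin [array([568.074, 219.286,  36.   ]), array([404.788, 189.572,  36.   ]), array([385.569, 300.565,  36.   ]), array([549.282, 329.612,  36.   ])]
[[-0.941  0.338  0.   ]
 [ 0.338  0.941  0.   ]
 [-0.     0.    -1.   ]] [ 1.073  0.259  0.022  1.334 -0.     1.418]
```

View pics/scene0.png

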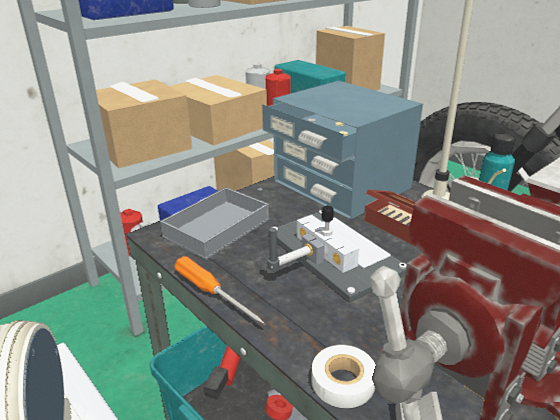

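View pics/top0.png

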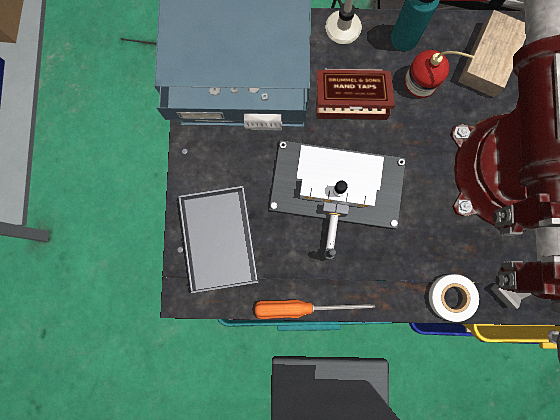

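The fixture origin is about (559.4, 54.6), yaw −7.5°, and the knob agrees with that. After a −12.3° tool turn, tool x = −fixture x, y = fixture y and z points down.

{"method": "apply_moves", "body": {"steps": [[[0,0,0,0,0,-6.13,-1],[0,0,0,0,0,-6.13,-1],[-0.029,-0.027,0,0,0,0,-1],[-0.029,-0.027,0,0,0,0,-1],[-0.029,-0.027,0,0,0,0,-1],[-0.029,-0.027,0,0,0,0,-1],[-0.029,-0.027,0,0,0,0,-1],[-0.029,-0.027,0,0,0,0,-1],[-0.029,-0.027,0,0,0,0,-1],[-0.029,-0.027,0,0,0,0,-1],[-0.029,-0.027,0,0,0,0,-1],[-0.029,-0.027,0,0,0,0,-1],[-0.029,-0.027,0,0,0,0,-1],[-0.029,-0.027,0,0,0,0,-1],[-0.029,-0.027,0,0,0,0,-1],[-0.029,-0.028,0,0,0,0,-0.3],[-0.024,-0.031,0,0,0,0,-0.3],[0,0,0.02,0,0,0,-0.3],[0,0,0.03,0,0,0,-0.3],[0,0,0.03,0,0,0,-0.3]]], "grip_force": 40}}

```text
t: 2.85
eef_pos: [559.0, 54.5, 223.1]
ee_rot: [0.066, 0.998, 0.0, 0.0]
force: [-0.3, 0.1, -0.1]
grip_width: 0.65
gripper_force: 0.0
```

```bash
cat >> h.py <<'E'
O=np.array([559.4,54.6]); TH=np.radians(-7.5)
EX=np.array([np.cos(TH),np.sin(TH)]); EY=np.array([-EX[1],EX[0]])
def st():
    o=robot.observe(); p=o['eef_pos']; d=p[:2]-O; M=R.from_quat(o['ee_rot']).as_matrix()
    f=o['force']
    print('t %.2f fx %.1f fy %.1f pinch_z %.1f w %.3f gf %.1f F(fix) %.1f %.1f %.1f yaw %.2f tilt %.4f'%(o['t'],d@EX,d@EY,p[2]-53.9,o['grip_width'],o['gripper_force'],f[:2]@EX,f[:2]@EY,f[2],np.degrees(np.arctan2(-M[0,1],M[1,1])),M[2,2]), 'q',np.round(o['joints'],2))
def w(fx,fy,z): return np.r_[O+fx*EX+fy*EY,z]
E
python3 -c "
from h import *
st()"
```

```text
t 2.85 fx -0.3 fy -0.1 pinch_z 169.2 w 0.650 gf 0.0 F(fix) -0.3 0.1 -0.1 yaw -7.55 tilt -1.0000 q [-0.05  0.31 -0.11  1.15  0.    0.08]
```

{"method": "apply_moves", "body": {"steps": [[[0,0,0.03,0,0,0,-0.3],[0,0,0.03,0,0,0,-0.3],[0,0,0.024,0,0,0,-0.3],[0,0,0,0,0,0,0.3],[0,0,0,0,0,0,1],[0,0,0,0,0,0,1],[0,0,0,0,0,0,1],[0,0,0,0,0,0,1]]], "grip_force": 40}}

```text
t: 3.65
eef_pos: [559.2, 55.1, 141.0]
ee_rot: [0.065, 0.998, 0.0, 0.001]
force: [-1.0, 0.6, 2.8]
grip_width: 0.216
gripper_force: 39.4
```

```bash
python3 -c "
from h import *
st()"
```

```text
t 3.65 fx -0.3 fy 0.4 pinch_z 87.1 w 0.216 gf 39.4 F(fix) -1.1 0.5 2.8 yaw -7.50 tilt -1.0000 q [-0.05  0.37 -0.24  0.95  0.    0.08]
```

{"method": "apply_moves", "body": {"steps": [[[0,0,-0.0018,0,0,0,1],[0,0,-0.0017,0,0,0,1],[0,-0.005,0,0,0,0,1],[0,-0.01,0,0,0,0,1],[0,-0.01,0,0,0,0,1],[0,-0.01,0,0,0,0,1],[0,-0.008,0,0,0,0,1],[0,-0.0035,0,0,0,0,1],[0,0,0,0,0,0,1],[0,0,0,0,0,0,1]]]}}

```text
t: 4.65
eef_pos: [552.9, 8.1, 143.4]
ee_rot: [0.066, 0.998, -0.001, 0.0]
force: [5.9, -2.5, -5.3]
grip_width: 0.216
gripper_force: 39.4
```

```bash
python3 -c "
from h import *
st()"
```

```text
t 4.65 fx -0.4 fy -46.9 pinch_z 89.5 w 0.216 gf 39.4 F(fix) 6.2 -1.7 -5.3 yaw -7.55 tilt -1.0000 q [-0.14  0.36 -0.26  0.95 -0.   -0.  ]
```

{"method": "apply_moves", "body": {"steps": [[[0,0.0006,0.003,0,0,0,1],[0,0,0.003,0,0,0,1],[0,0,0.003,0,0,0,1],[0,0,0.0025,0,0,0,1],[0,0,0,0,0,0,1],[0,0,0,0,0,0,1]]]}}

```text
t: 5.25
eef_pos: [553.1, 9.1, 133.4]
ee_rot: [0.065, 0.998, -0.001, 0.001]
force: [-0.7, -3.0, 12.9]
grip_width: 0.217
gripper_force: 41.0
```

```bash
python3 -c "
from h import *
st()"
```

```text
t 5.25 fx -0.3 fy -45.9 pinch_z 79.5 w 0.217 gf 41.0 F(fix) -0.3 -3.1 12.9 yaw -7.51 tilt -1.0000 q [-0.13  0.37 -0.28  0.92 -0.   -0.  ]
```

{"method": "apply_moves", "body": {"steps": [[[0,0,-0.002,0,0,0,0.3],[0,0,0,0,0,0,-0.2],[0,0,0,0,0,0,-0.2],[0,0,-0.05,0,0,0,-0.2],[0.025,0,-0.035,0,0,0,-0.2],[0.045,0.02,0,0,0,0,-0.2],[0.037,0.026,0,0,0,0,-0.2]]]}}

```text
t: 5.95
eef_pos: [451.2, 69.1, 219.4]
ee_rot: [0.066, 0.998, 0.0, 0.0]
force: [0.4, 0.3, -0.7]
grip_width: 0.597
gripper_force: 0.0
```

```bash
cat >> h.py <<'E'
def knobchk(fy,save=None):
    for n in ('scene','top'):
        c=cam(n,save and save+n)
        for d in vision.pinpoint(n,'knob')[:2]: print(n,'knob uv',np.round(d['uv'],1),round(d['p'],2),'exp home',proj(c,w(0,fy,82)),'exp up',proj(c,w(0,fy,90)))
E
python3 -c "
from h import *
st(); knobchk(-46.5,'k1')
c=cv2.imread('pics/k1scene.png')[130:330,200:470]; cv2.imwrite('pics/v3.png',cv2.resize(c,None,fx=2.9,fy=2.9,interpolation=2))"
```

```text
t 5.95 fx -109.2 fy 0.3 pinch_z 165.5 w 0.597 gf 0.0 F(fix) 0.3 0.4 -0.7 yaw -7.60 tilt -1.0000 q [-0.03  0.14 -0.35  1.08  0.    0.1 ]
scene knob uv [342.2 254.3] 0.72 exp home [345.30389881 229.32544891] exp up [345.57855789 225.035826  ]
scene knob uv [344.9 228.3] 0.63 exp home [345.30389881 229.32544891] exp up [345.57855789 225.035826  ]
```

View pics/v3.png

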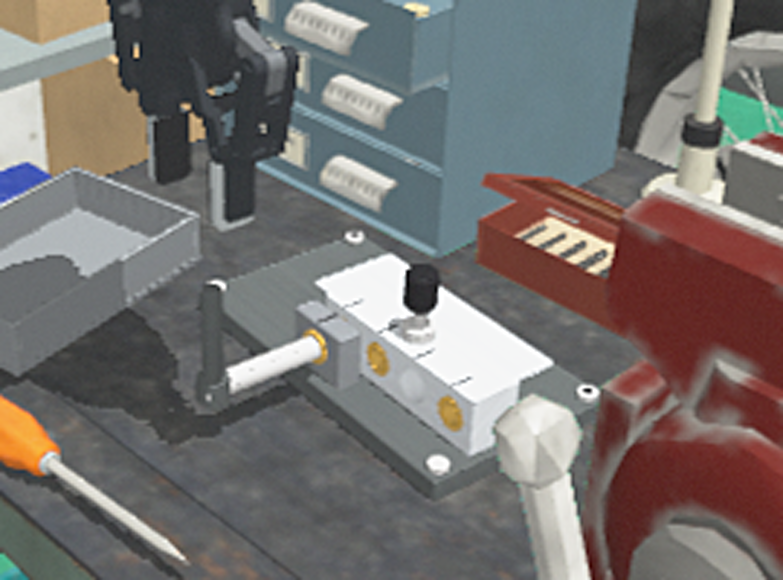

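Plunger is home (stalk short, uv 344.9,228.3). Seen through the front, bores 2 and 4 hold brass while bore 3 (crop 412,383) is empty, so bushes 1, 2 and 4 are present. Next, the rod.

{"method": "apply_moves", "body": {"steps": [[[-0.005,0,0.045,0,0,0,-0.2],[0,0,0.04,0,0,0,-0.2],[0,0,0,0,0,0,0.5],[0,0,0,0,0,0,1],[0,0,0,0,0,0,1],[0,0,0,0,0,0,1],[0,0,0,0,0,0,1]]], "grip_force": 60}}

```text
t: 6.85
eef_pos: [458.5, 67.2, 135.4]
ee_rot: [0.066, 0.998, -0.001, 0.001]
force: [1.3, -7.9, -6.6]
grip_width: 0.121
gripper_force: 58.3
```

```bash
python3 -c "
from h import *
st()"
```

```text
t 6.85 fx -101.7 fy -0.7 pinch_z 81.5 w 0.121 gf 58.3 F(fix) 2.4 -7.6 -6.6 yaw -7.56 tilt -1.0000 q [-0.03  0.23 -0.48  0.86 -0.    0.1 ]
```

{"method": "apply_moves", "body": {"steps": [[[-0.005,0,0,0,0,0,1],[-0.01,0,0,0,0,0,1],[-0.01,0,0,0,0,0,1],[-0.01,0,0,0,0,0,1],[-0.01,0,0,0,0,0,1],[-0.007,0,0,0,0,0,1],[-0.005,0,0,0,0,0,1],[0,0,0,0,0,0,1],[0,0,0,0,0,0,1]]]}}

```text
t: 7.75
eef_pos: [510.4, 60.4, 135.1]
ee_rot: [0.066, 0.998, -0.001, -0.004]
force: [-23.0, -4.5, 12.3]
grip_width: 0.124
gripper_force: 60.6
```

```bash
python3 -c "
from h import *
st()"
```

```text
t 7.75 fx -49.4 fy -0.6 pinch_z 81.2 w 0.124 gf 60.6 F(fix) -22.3 -7.4 12.3 yaw -7.52 tilt -1.0000 q [-0.04  0.31 -0.36  0.91 -0.    0.09]
```

{"method": "apply_moves", "body": {"steps": [[[0.009,0,0,0,0,0,1],[0.01,0,0,0,0,0,1],[0.01,0,0,0,0,0,1],[0.01,0,0,0,0,0,1],[0.01,0,0,0,0,0,1],[0.007,0,0,0,0,0,1],[0.003,0,0,0,0,0,1],[0,0,0,0,0,0,1]]]}}

```text
t: 8.55
eef_pos: [456.1, 67.5, 135.4]
ee_rot: [0.066, 0.998, -0.001, 0.001]
force: [-0.6, -8.9, -5.6]
grip_width: 0.122
gripper_force: 58.5
```

```bash
python3 -c "
from h import *
st()"
```

```text
t 8.55 fx -104.1 fy -0.7 pinch_z 81.5 w 0.122 gf 58.5 F(fix) 0.6 -8.9 -5.6 yaw -7.56 tilt -1.0000 q [-0.03  0.23 -0.48  0.86 -0.    0.1 ]
```

{"method": "apply_moves", "body": {"steps": [[[0,0,0,0,0,0,0.3],[0,0,0,0,0,0,-0.2],[0,0,0,0,0,0,-0.2],[0,0,-0.04,0,0,0,-0.2],[0,0,-0.05,0,0,0,-0.2]]]}}

```text
t: 9.05
eef_pos: [454.8, 68.8, 224.1]
ee_rot: [0.065, 0.998, 0.0, -0.002]
force: [1.0, -1.0, -0.4]
grip_width: 0.599
gripper_force: 0.0
```

```bash
cat >> h.py <<'E'
def bush(save=None,tgt=(48,0)):
    for n in ('top','scene'):
        c=cam(n,save and save+n)
        for d in vision.pinpoint(n,'bush_1')[:5]:
            q=atz(c,d['uv'],30)[:2]-O; print(n,'bush',np.round(d['uv'],1),round(d['p'],2),'fx %.1f fy %.1f'%(q@EX,q@EY),'exp',proj(c,w(*tgt,30)))
        for d in vision.pinpoint(n,'rod_handle')[:1]:
            q=atz(c,d['uv'],82)[:2]-O; print(n,'handle',np.round(d['uv'],1),round(d['p'],2),'fx %.1f fy %.1f'%(q@EX,q@EY))
        for d in vision.pinpoint(n,'bin')[:1]:
            print(n,'bin',np.round(d['uv'],1),round(d['p'],2),atz(c,d['uv'],0))
E
python3 -c "
from h import *
st(); bush('b1')
c=cv2.imread('pics/b1scene.png')[130:330,200:470]; cv2.imwrite('pics/v4.png',cv2.resize(c,None,fx=2.9,fy=2.9,interpolation=2))"
```

```text
t 9.05 fx -105.6 fy 0.4 pinch_z 170.2 w 0.599 gf 0.0 F(fix) 1.1 -0.9 -0.4 yaw -7.49 tilt -1.0000 q [-0.03  0.15 -0.33  1.09  0.    0.1 ]
top bin [219.8 241.1] 0.75 [475.01097375 260.70997737   0.        ]
scene bush [333.9 249. ] 0.65 fx 0.0 fy -21.3 exp [347.52333218 234.43680667]
scene bush [347.8 233. ] 0.43 fx 51.4 fy 3.3 exp [347.52333218 234.43680667]
scene bush [360.  269.6] 0.41 fx -2.2 fy -89.2 exp [347.52333218 234.43680667]
scene handle [273.4 237.6] 0.96 fx -106.8 fy -1.6
scene bin [217.5 229.9] 0.92 [4.72514943e+02 2.54499259e+02 5.68434189e-14]
```

View pics/b1top.png

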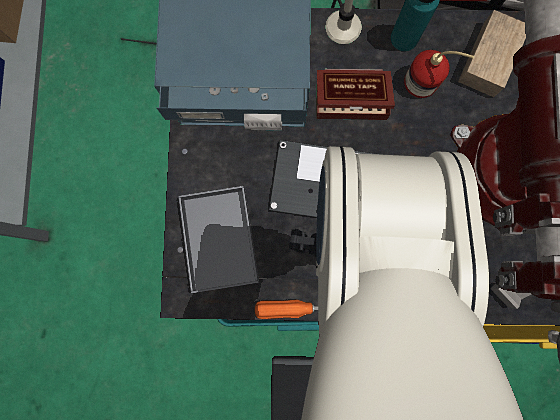

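{"method": "apply_moves", "body": {"steps": [[[-0.04,0,0,0,0,0,-0.2],[-0.04,0,0,0,0,0,-0.2],[-0.04,0,0,0,0,0,-0.2],[-0.04,0,0,0,0,0,-0.2],[0,0,0.03,0,0,0,-0.2],[0,0,0.04,0,0,0,-0.2],[0,0,0.03,0,0,0,-0.2],[0,0,0.02,0,0,0,-0.2],[0,0,0,0,0,0,-0.2]]], "grip_force": 50}}

```text
t: 10.35
eef_pos: [612.3, 47.9, 99.8]
ee_rot: [0.065, 0.998, -0.0, -0.004]
force: [0.1, 0.2, 0.3]
grip_width: 0.597
gripper_force: 0.0
```

```bash
python3 -c "
from h import *
st()"
```

```text
t 10.35 fx 53.4 fy 0.3 pinch_z 45.9 w 0.597 gf 0.0 F(fix) 0.1 0.2 0.3 yaw -7.50 tilt -1.0000 q [-0.06  0.49 -0.16  0.92  0.    0.07]
```

{"method": "apply_moves", "body": {"steps": [[[-0.002,0,0.006,0,0,0,-0.2],[0,0,0,0,0,0,0.2],[0,0,0,0,0,0,1],[0,0,0,0,0,0,1],[0,0,0,0,0,0,1],[0,0,0,0,0,0,1]]]}}

```text
t: 10.95
eef_pos: [616.8, 47.5, 98.9]
ee_rot: [0.065, 0.998, -0.0, 0.001]
force: [0.1, 0.1, 6.1]
grip_width: 0.268
gripper_force: 49.3
```

```bash
python3 -c "
from h import *
st()"
```

```text
t 10.95 fx 57.8 fy 0.5 pinch_z 45.0 w 0.268 gf 49.3 F(fix) 0.1 0.1 6.1 yaw -7.49 tilt -1.0000 q [-0.06  0.5  -0.16  0.91 -0.    0.07]
```

{"method": "apply_moves", "body": {"steps": [[[0,0,-0.01,0,0,0,1],[0,0,-0.03,0,0,0,1],[0,0,-0.03,0,0,0,1],[0.01,0.02,0,0,0,0,1],[0.02,0.034,0,0,0,0,1],[0.02,0.034,0,0,0,0,1],[0.02,0.034,0,0,0,0,1],[0.02,0.034,0,0,0,0,1],[0.02,0.03,0,0,0,0,1],[0.012,0.02,0,0,0,0,1]]]}}

```text
t: 11.95
eef_pos: [520.6, 269.7, 168.4]
ee_rot: [0.065, 0.998, 0.0, -0.0]
force: [-0.2, -0.2, -0.5]
grip_width: 0.264
gripper_force: 49.1
```

```bash
python3 -c "
from h import *
st(); bush('p1')"
```

```text
t 11.95 fx -66.5 fy 208.2 pinch_z 114.5 w 0.264 gf 49.1 F(fix) -0.1 -0.2 -0.5 yaw -7.41 tilt -1.0000 q [ 0.33  0.39 -0.14  1.04  0.    0.46]
top handle [328.4 253.7] 0.73 fx -109.0 fy 4.9
top bin [219.5 239.6] 0.93 [477.68005579 261.33772661   0.        ]
scene bush [226.1 174.8] 0.56 fx -13.4 fy 332.3 exp [347.52333218 234.43680667]
scene bush [361.9 269.2] 0.46 fx 0.9 fy -90.1 exp [347.52333218 234.43680667]
scene handle [271.8 237.9] 0.86 fx -109.3 fy -0.9
scene bin [217.2 230.3] 0.93 [471.27956442 253.71405095   0.        ]
```

View pics/p1scene.png

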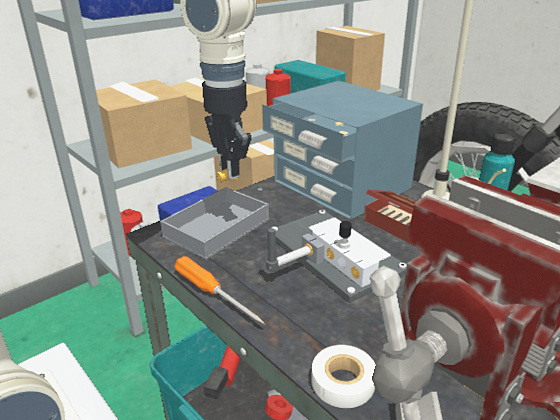

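The bush hangs in the gripper (226,175) over the bin, which hasn't moved.

{"method": "apply_moves", "body": {"steps": [[[0,0,0.03,0,0,0,1],[0,0,0.03,0,0,0,1],[0,0,0.013,0,0,0,1],[0,0,0,0,0,0,1],[0,0,0,0,0,0,0.1],[0,0,0,0,0,0,0.1],[0,0,0,0,0,0,0.1],[0,0,-0.04,0,0,0,0.1],[0,0,-0.05,0,0,0,-0.2],[0,0,-0.04,0,0,0,-0.2],[-0.009,-0.034,0,0,0,0,-0.2],[-0.009,-0.036,0,0,0,0,-0.2],[-0.01,-0.037,0,0,0,0,-0.2],[-0.01,-0.037,0,0,0,0,-0.2],[-0.01,-0.037,0,0,0,0,-0.2],[-0.01,-0.037,0,0,0,0,-0.2],[-0.008,-0.037,0,0,0,0,-0.2],[0,0,0,0,0,0,-0.2]]]}}

```text
t: 14.15
eef_pos: [554.9, 2.5, 225.7]
ee_rot: [0.067, 0.998, -0.001, 0.001]
force: [-1.2, 0.8, -0.6]
grip_width: 0.602
gripper_force: 0.0
```

```bash
python3 -c "
from h import *
st(); cam('top','q1')"
```

```text
t 14.15 fx 2.3 fy -52.2 pinch_z 171.8 w 0.602 gf 0.0 F(fix) -1.3 0.6 -0.6 yaw -7.72 tilt -1.0000 q [-0.15  0.3  -0.12  1.15 -0.   -0.01]
```

View pics/q1.png

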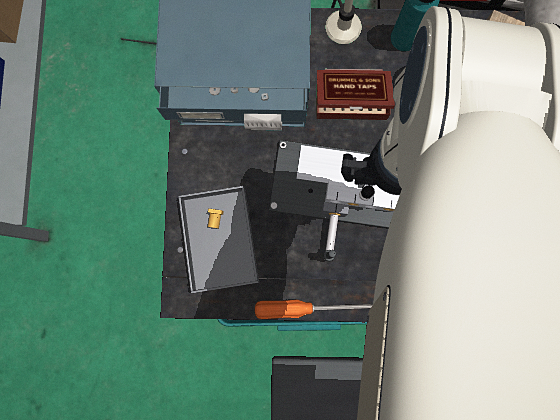

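Bush 1 is in the bin at (214,219). Now the knob again.

{"method": "apply_moves", "body": {"steps": [[[0.0025,0.006,0,0,0,0,-0.2],[0,0,0.03,0,0,0,-0.2],[0,0,0.03,0,0,0,-0.2],[0,0,0.03,0,0,0,-0.2],[0,0,0,0,0,0,0.3],[0,0,0,0,0,0,1],[0,0,0,0,0,0,1],[0,0,0,0,0,0,1],[0,0,0,0,0,0,1]]], "grip_force": 40}}

```text
t: 15.1
eef_pos: [551.5, 10.9, 135.5]
ee_rot: [0.066, 0.998, -0.003, -0.001]
force: [-6.9, -16.6, -10.4]
grip_width: 0.212
gripper_force: 39.3
```

```bash
python3 -c "
from h import *
st()"
```

```text
t 15.10 fx -2.1 fy -44.4 pinch_z 81.6 w 0.212 gf 39.3 F(fix) -4.6 -17.4 -10.4 yaw -7.58 tilt -1.0000 q [-0.13  0.37 -0.27  0.93 -0.01  0.  ]
```

{"method": "apply_moves", "body": {"steps": [[[0,-0.0035,0,0,0,0,1],[0,0,0,0,0,0,1],[0,0,0,0,0,0,1]]]}}

```text
t: 15.4
eef_pos: [551.3, 9.4, 136.0]
ee_rot: [0.065, 0.998, -0.0, -0.001]
force: [-6.2, -3.9, -4.9]
grip_width: 0.212
gripper_force: 39.8
```

```bash
python3 -c "
from h import *
st()"
```

```text
t 15.40 fx -2.1 fy -45.9 pinch_z 82.1 w 0.212 gf 39.8 F(fix) -5.6 -4.7 -4.9 yaw -7.49 tilt -1.0000 q [-0.13  0.36 -0.27  0.93 -0.   -0.  ]
```

{"method": "apply_moves", "body": {"steps": [[[0,0,-0.004,0,0,0,1],[0,0,-0.004,0,0,0,1],[0,0,-0.0035,0,0,0,1],[0,0,0,0,0,0,1],[0,0,0,0,0,0,1]]]}}

```text
t: 15.9
eef_pos: [551.4, 9.8, 147.7]
ee_rot: [0.065, 0.998, -0.0, -0.001]
force: [-5.0, -0.6, -5.4]
grip_width: 0.214
gripper_force: 39.8
```

```bash
python3 -c "
from h import *
st()"
```

```text
t 15.90 fx -2.1 fy -45.5 pinch_z 93.8 w 0.214 gf 39.8 F(fix) -4.9 -1.3 -5.4 yaw -7.46 tilt -1.0000 q [-0.13  0.35 -0.26  0.96 -0.   -0.  ]
```

{"method": "apply_moves", "body": {"steps": [[[0,0.005,0,0,0,0,1],[0,0.009,0,0,0,0,1],[0,0.009,0,0,0,0,1],[0,0.0055,0,0,0,0,1],[0,0.002,0,0,0,0,1],[0,0,0,0,0,0,1],[0,0,0,0,0,0,1]]]}}

```text
t: 16.6
eef_pos: [555.4, 40.5, 147.4]
ee_rot: [0.065, 0.998, 0.001, -0.001]
force: [-4.4, 1.2, -4.2]
grip_width: 0.214
gripper_force: 39.8
```

```bash
python3 -c "
from h import *
st()"
```

```text
t 16.60 fx -2.1 fy -14.5 pinch_z 93.5 w 0.214 gf 39.8 F(fix) -4.5 0.6 -4.2 yaw -7.43 tilt -1.0000 q [-0.08  0.36 -0.25  0.96  0.    0.05]
```

Shift −0.8 mm and lower to the home height.

{"method": "apply_moves", "body": {"steps": [[[0,-0.0008,0.003,0,0,0,1],[0,0,0.003,0,0,0,1],[0,0,0.003,0,0,0,1],[0,0,0.0025,0,0,0,1],[0,0,0,0,0,0,1],[0,0,0,0,0,0,1]]]}}

```text
t: 17.2
eef_pos: [555.3, 39.7, 135.8]
ee_rot: [0.065, 0.998, 0.001, -0.001]
force: [-5.4, 2.4, -3.7]
grip_width: 0.213
gripper_force: 39.9
```

```bash
python3 -c "
from h import *
st()"
```

```text
t 17.20 fx -2.1 fy -15.3 pinch_z 81.9 w 0.213 gf 39.9 F(fix) -5.6 1.7 -3.7 yaw -7.43 tilt -1.0000 q [-0.08  0.37 -0.26  0.94  0.    0.05]
```

{"method": "apply_moves", "body": {"steps": [[[0,0,0,0,0,0,0.3],[0,0,0,0,0,0,-0.2],[0,0,0,0,0,0,-0.2],[0,0,-0.045,0,0,0,-0.2],[0.02,0,-0.035,0,0,0,-0.2],[0.04,0.005,0,0,0,0,-0.2],[0.04,0.01,0,0,0,0,-0.2],[0.002,0,0,0,0,0,-0.2],[0,0,0,0,0,0,-0.2]]]}}

```text
t: 18.1
eef_pos: [456.6, 67.0, 215.9]
ee_rot: [0.065, 0.998, -0.0, 0.001]
force: [0.7, 0.8, 0.2]
grip_width: 0.598
gripper_force: 0.0
```

```bash
python3 -c "
from h import *
st(); knobchk(-15.5,'k2')
c=cv2.imread('pics/k2scene.png')[130:330,200:470]; cv2.imwrite('pics/v5.png',cv2.resize(c,None,fx=2.9,fy=2.9,interpolation=2))"
```

```text
t 18.10 fx -103.5 fy -1.1 pinch_z 162.0 w 0.598 gf 0.0 F(fix) 0.6 0.8 0.2 yaw -7.45 tilt -1.0000 q [-0.04  0.15 -0.35  1.07 -0.    0.09]
```

View pics/v5.png

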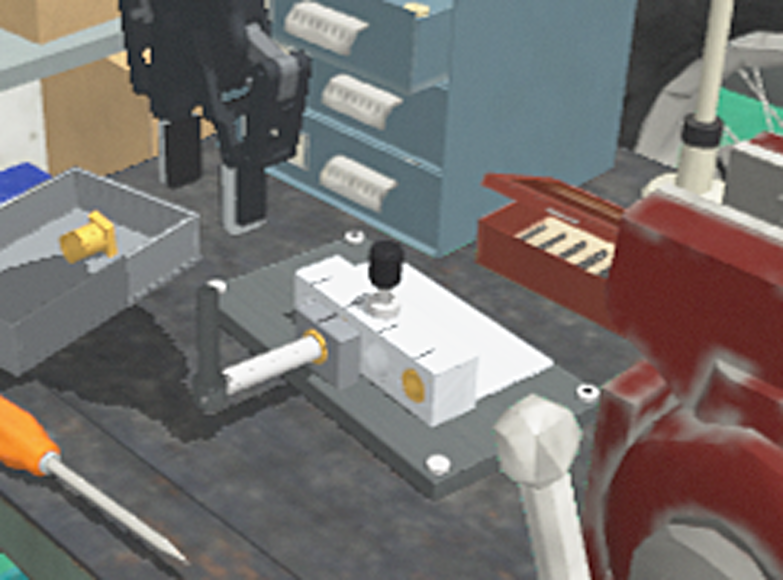

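The knob sits low on its collar like before (plunger home), the bore ahead of the rod is bush 2, and bush 1 lies in the bin.

{"method": "apply_moves", "body": {"steps": [[[0,0.001,0.041,0,0,0,-0.2],[0,0,0.04,0,0,0,-0.2],[0,0,0,0,0,0,0.5],[0,0,0,0,0,0,1],[0,0,0,0,0,0,1],[0,0,0,0,0,0,1],[0,0,0,0,0,0,1]]], "grip_force": 60}}

```text
t: 19.0
eef_pos: [458.0, 67.1, 135.4]
ee_rot: [0.066, 0.998, -0.001, 0.001]
force: [0.8, -5.3, -2.3]
grip_width: 0.122
gripper_force: 58.4
```

```bash
python3 -c "
from h import *
st()
c=cam('scene')
print(vision.pinpoint('scene','knob'),proj(c,w(0,-15.5,82)),proj(c,w(0,-15.5,90)),proj(c,w(0,-15.5,93)))"
```

```text
t 19.00 fx -102.2 fy -0.9 pinch_z 81.5 w 0.122 gf 58.4 F(fix) 1.5 -5.1 -2.3 yaw -7.53 tilt -1.0000 q [-0.04  0.23 -0.48  0.86 -0.    0.1 ]
[{'uv': [332.6, 220.0], 'p': 0.54}] [332.98022762 220.97587615] [333.18674305 216.7630796 ] [333.2647109  215.17258028]
```

Home confirmed. Drive, dwell, and draw back.

{"method": "apply_moves", "body": {"steps": [[[-0.005,0,0,0,0,0,1],[-0.01,0,0,0,0,0,1],[-0.01,0,0,0,0,0,1],[-0.01,0,0,0,0,0,1],[-0.01,0,0,0,0,0,1],[-0.007,0,0,0,0,0,1],[-0.005,0,0,0,0,0,1],[0,0,0,0,0,0,1],[0,0,0,0,0,0,1]]]}}

```text
t: 20.0
eef_pos: [512.0, 60.0, 135.3]
ee_rot: [0.065, 0.998, -0.001, -0.001]
force: [-11.4, -3.8, 6.8]
grip_width: 0.121
gripper_force: 59.7
```

```bash
python3 -c "
from h import *
st()"
```

```text
t 20.00 fx -47.7 fy -0.8 pinch_z 81.4 w 0.121 gf 59.7 F(fix) -10.8 -5.2 6.8 yaw -7.51 tilt -1.0000 q [-0.05  0.31 -0.36  0.9  -0.    0.09]
```

{"method": "apply_moves", "body": {"steps": [[[0.009,0,0,0,0,0,1],[0.01,0,0,0,0,0,1],[0.01,0,0,0,0,0,1],[0.01,0,0,0,0,0,1],[0.01,0,0,0,0,0,1],[0.007,0,0,0,0,0,1],[0.003,0,0,0,0,0,1],[0,0,0,0,0,0,1],[0,0,0,0,0,0,0.3],[0,0,0,0,0,0,-0.2],[0,0,0,0,0,0,-0.2],[0,0,-0.04,0,0,0,-0.2],[0,0,-0.045,0,0,0,-0.2],[0,0,0,0,0,0,-0.2]]]}}

```text
t: 21.4
eef_pos: [456.9, 68.1, 224.2]
ee_rot: [0.065, 0.998, 0.0, 0.004]
force: [1.1, -0.2, -0.5]
grip_width: 0.6
gripper_force: 0.0
```

```bash
python3 -c "
from h import *
st(); bush('b2')"
```

```text
t 21.40 fx -103.4 fy 0.0 pinch_z 170.3 w 0.600 gf 0.0 F(fix) 1.1 -0.1 -0.5 yaw -7.48 tilt -1.0000 q [-0.03  0.15 -0.33  1.08  0.    0.1 ]
top bush [212.2 217.8] 0.63 fx -74.1 fy 208.9 exp [340.77054058 166.90274292]
top bin [222.4 240.7] 0.58 [475.80251358 256.08989185   0.        ]
scene bush [226.4 212.4] 0.67 fx -90.0 fy 188.8 exp [347.52333218 234.43680667]
scene bush [346.9 235.9] 0.55 fx 44.0 fy -3.0 exp [347.52333218 234.43680667]
scene bush [348.  258.6] 0.43 fx 1.5 fy -55.8 exp [347.52333218 234.43680667]
scene handle [271.9 240.2] 0.59 fx -112.6 fy -6.3
scene bin [215.2 229.1] 0.7 [ 4.70919066e+02  2.59777721e+02 -5.68434189e-14]
```

{"method": "apply_moves", "body": {"steps": [[[-0.04,0,0,0,0,0,-0.2],[-0.04,0,0,0,0,0,-0.2],[-0.04,0,0,0,0,0,-0.2],[-0.04,0,0,0,0,0,-0.2],[0,0,0.03,0,0,0,-0.2],[0,0,0.04,0,0,0,-0.2],[0,0,0.03,0,0,0,-0.2],[0,0,0.02,0,0,0,-0.2],[0,0,0.008,0,0,0,-0.2],[0,0,0,0,0,0,0.2],[0,0,0,0,0,0,1],[0,0,0,0,0,0,1],[0,0,0,0,0,0,1],[0,0,0,0,0,0,1]]], "grip_force": 50}}

```text
t: 23.2
eef_pos: [613.9, 47.1, 91.4]
ee_rot: [0.065, 0.998, 0.0, 0.0]
force: [0.3, 0.1, 1.7]
grip_width: 0.267
gripper_force: 49.1
```

```bash
python3 -c "
from h import *
st()"
```

```text
t 23.20 fx 55.0 fy -0.3 pinch_z 37.5 w 0.267 gf 49.1 F(fix) 0.3 0.1 1.7 yaw -7.49 tilt -1.0000 q [-0.06  0.5  -0.17  0.9  -0.    0.07]
```

{"method": "apply_moves", "body": {"steps": [[[0,0,-0.01,0,0,0,1],[0,0,-0.03,0,0,0,1],[0,0,-0.04,0,0,0,1],[0.015,0.013,0,0,0,0,1],[0.03,0.028,0,0,0,0,1],[0.03,0.028,0,0,0,0,1],[0.03,0.028,0,0,0,0,1],[0.03,0.028,0,0,0,0,1],[0.03,0.028,0,0,0,0,1],[0.03,0.026,0,0,0,0,1],[0,0,0,0,0,0,1]]]}}

```text
t: 24.3
eef_pos: [440.6, 252.6, 171.9]
ee_rot: [0.063, 0.998, 0.0, -0.0]
force: [0.2, -0.5, -1.1]
grip_width: 0.265
gripper_force: 49.1
```

```bash
python3 -c "
from h import *
st(); bush('p2')"
```

```text
t 24.30 fx -143.6 fy 180.8 pinch_z 118.0 w 0.265 gf 49.1 F(fix) 0.2 -0.5 -1.1 yaw -7.26 tilt -1.0000 q [ 0.35  0.26 -0.32  0.98  0.    0.48]
top bush [213.9 217.1] 0.51 fx -72.5 fy 206.2 exp [340.77054058 166.90274292]
top handle [328.5 251.9] 0.97 fx -106.1 fy 5.1
top bin [219.8 240.5] 0.55 [476.0819243  260.74663366   0.        ]
scene bush [228.4 209.8] 0.7 fx -82.1 fy 195.3 exp [347.52333218 234.43680667]
scene bush [195.3 185. ] 0.66 fx -89.2 fy 326.1 exp [347.52333218 234.43680667]
scene bush [346.1 257.3] 0.58 fx 1.4 fy -51.2 exp [347.52333218 234.43680667]
scene handle [271.8 238.8] 0.63 fx -110.6 fy -3.0
scene bin [217.  228.4] 0.97 [4.74887086e+02 2.59541179e+02 5.68434189e-14]
```

{"method": "apply_moves", "body": {"steps": [[[0,0,0.03,0,0,0,1],[0,0,0.03,0,0,0,1],[0,0,0.025,0,0,0,1],[0,0,0,0,0,0,1],[0,0,0,0,0,0,0.1],[0,0,0,0,0,0,0.1],[0,0,0,0,0,0,0.1],[0,0,-0.04,0,0,0,0.1],[0,0,-0.05,0,0,0,-0.2],[0,0,-0.045,0,0,0,-0.2],[-0.014,-0.02,0,0,0,0,-0.2],[-0.026,-0.035,0,0,0,0,-0.2],[-0.026,-0.035,0,0,0,0,-0.2],[-0.026,-0.035,0,0,0,0,-0.2],[-0.026,-0.035,0,0,0,0,-0.2],[-0.02,-0.026,0,0,0,0,-0.2],[-0.006,-0.01,0,0,0,0,-0.2],[0,0,0,0,0,0,-0.2],[0,0,0,0,0,0,-0.2]]]}}

```text
t: 26.6
eef_pos: [560.4, 37.5, 221.3]
ee_rot: [0.065, 0.998, 0.0, 0.0]
force: [-0.8, 0.6, -1.2]
grip_width: 0.598
gripper_force: 0.0
```

```bash
python3 -c "
from h import *
st(); bush('q2')"
```

```text
t 26.60 fx 3.2 fy -16.8 pinch_z 167.4 w 0.598 gf 0.0 F(fix) -0.8 0.4 -1.2 yaw -7.49 tilt -1.0000 q [-0.08  0.31 -0.11  1.14  0.    0.05]
top bush [214.9 214.4] 0.77 fx -67.5 fy 205.2 exp [340.77054058 166.90274292]
top bush [225.5 260.1] 0.49 fx -142.8 fy 174.1 exp [340.77054058 166.90274292]
top handle [330. 251.] 0.83 fx -104.3 fy 2.9
top bin [220.3 243.8] 0.96 [470.21097236 259.6527273    0.        ]
scene bush [227.3 213.2] 0.64 fx -90.0 fy 185.2 exp [347.52333218 234.43680667]
scene bush [199.9 229.5] 0.64 fx -157.6 fy 162.3 exp [347.52333218 234.43680667]
scene bush [347.5 258.5] 0.47 fx 1.1 fy -55.1 exp [347.52333218 234.43680667]
scene handle [272.7 239. ] 0.7 fx -109.8 fy -4.2
scene bin [217.6 230.1] 0.57 [472.24711201 253.78831976   0.        ]
```

{"method": "apply_moves", "body": {"steps": [[[0.003,0.0015,0,0,0,0,-0.2],[0,0,0.03,0,0,0,-0.2],[0,0,0.03,0,0,0,-0.2],[0,0,0.025,0,0,0,-0.2],[0,0,0,0,0,0,0.3],[0,0,0,0,0,0,1],[0,0,0,0,0,0,1],[0,0,0,0,0,0,1],[0,0,0,0,0,0,1]]], "grip_force": 40}}

```text
t: 27.9
eef_pos: [558.3, 38.8, 136.8]
ee_rot: [0.065, 0.998, 0.0, 0.001]
force: [-2.1, 1.1, 0.2]
grip_width: 0.22
gripper_force: 39.5
```

```bash
python3 -c "
from h import *
st()"
```

```text
t 27.90 fx 1.0 fy -15.8 pinch_z 82.9 w 0.220 gf 39.5 F(fix) -2.3 0.8 0.2 yaw -7.49 tilt -1.0000 q [-0.08  0.37 -0.26  0.94  0.    0.05]
```

{"method": "apply_moves", "body": {"steps": [[[0,0,-0.004,0,0,0,1],[0,0,-0.004,0,0,0,1],[0,0,-0.0035,0,0,0,1],[0,0,0,0,0,0,1],[0,0,0,0,0,0,1]]]}}

```text
t: 28.4
eef_pos: [558.2, 38.8, 147.5]
ee_rot: [0.065, 0.998, 0.0, 0.0]
force: [0.7, 1.1, -4.6]
grip_width: 0.219
gripper_force: 39.2
```

```bash
python3 -c "
from h import *
st()"
```

```text
t 28.40 fx 0.9 fy -15.8 pinch_z 93.6 w 0.219 gf 39.2 F(fix) 0.6 1.2 -4.6 yaw -7.49 tilt -1.0000 q [-0.08  0.37 -0.24  0.97  0.    0.05]
```

{"method": "apply_moves", "body": {"steps": [[[0,0,-0.0007,0,0,0,1],[0,0.005,0,0,0,0,1],[0,0.009,0,0,0,0,1],[0,0.01,0,0,0,0,1],[0,0.01,0,0,0,0,1],[0,0.01,0,0,0,0,1],[0,0.01,0,0,0,0,1],[0,0.006,0,0,0,0,1],[0,0.002,0,0,0,0,1],[0,0,0,0,0,0,1],[0,0,0,0,0,0,1]]]}}

```text
t: 29.5
eef_pos: [566.3, 100.6, 148.1]
ee_rot: [0.065, 0.998, 0.001, 0.0]
force: [1.6, 2.5, -6.1]
grip_width: 0.214
gripper_force: 39.4
```

```bash
python3 -c "
from h import *
st()"
```

```text
t 29.50 fx 0.8 fy 46.5 pinch_z 94.2 w 0.214 gf 39.4 F(fix) 1.3 2.7 -6.1 yaw -7.48 tilt -1.0000 q [ 0.03  0.39 -0.2   0.98  0.    0.16]
```

{"method": "apply_moves", "body": {"steps": [[[0,0,0.003,0,0,0,1],[0,0,0.003,0,0,0,1],[0,0,0.003,0,0,0,1],[0,0,0.0032,0,0,0,1],[0,0,0,0,0,0,1],[0,0,0,0,0,0,1]]]}}

```text
t: 30.1
eef_pos: [566.3, 100.2, 136.7]
ee_rot: [0.065, 0.998, 0.0, 0.001]
force: [-2.1, 1.1, 6.0]
grip_width: 0.215
gripper_force: 40.4
```

```bash
python3 -c "
from h import *
st()"
```

```text
t 30.10 fx 0.9 fy 46.1 pinch_z 82.8 w 0.215 gf 40.4 F(fix) -2.2 0.8 6.0 yaw -7.50 tilt -1.0000 q [ 0.03  0.4  -0.22  0.95 -0.    0.16]
```

{"method": "apply_moves", "body": {"steps": [[[0,0,0,0,0,0,0.3],[0,0,0,0,0,0,-0.2],[0,0,0,0,0,0,-0.2],[0,0,-0.045,0,0,0,-0.2],[0.02,-0.01,-0.035,0,0,0,-0.2],[0.04,-0.017,0,0,0,0,-0.2],[0.04,-0.017,0,0,0,0,-0.2],[0.004,-0.003,0,0,0,0,-0.2],[0,0,0,0,0,0,-0.2]]]}}

```text
t: 31.0
eef_pos: [456.2, 66.9, 216.4]
ee_rot: [0.066, 0.998, -0.0, 0.001]
force: [0.9, 0.4, 0.8]
grip_width: 0.599
gripper_force: 0.0
```

```bash
python3 -c "
from h import *
st(); knobchk(46.5,'k3')
c=cv2.imread('pics/k3scene.png')[130:330,200:470]; cv2.imwrite('pics/v6.png',cv2.resize(c,None,fx=2.9,fy=2.9,interpolation=2))"
```

```text
t 31.00 fx -103.9 fy -1.3 pinch_z 162.5 w 0.599 gf 0.0 F(fix) 0.9 0.5 0.8 yaw -7.53 tilt -1.0000 q [-0.04  0.15 -0.35  1.07 -0.    0.09]
scene knob uv [313.5 204.1] 0.61 exp home [310.25006013 205.57566105] exp up [310.33987437 201.51056388]
top knob uv [224.4 262.8] 0.36 exp home [312.31519936 184.30133075] exp up [312.57052306 183.41154496]
```

View pics/v6.png

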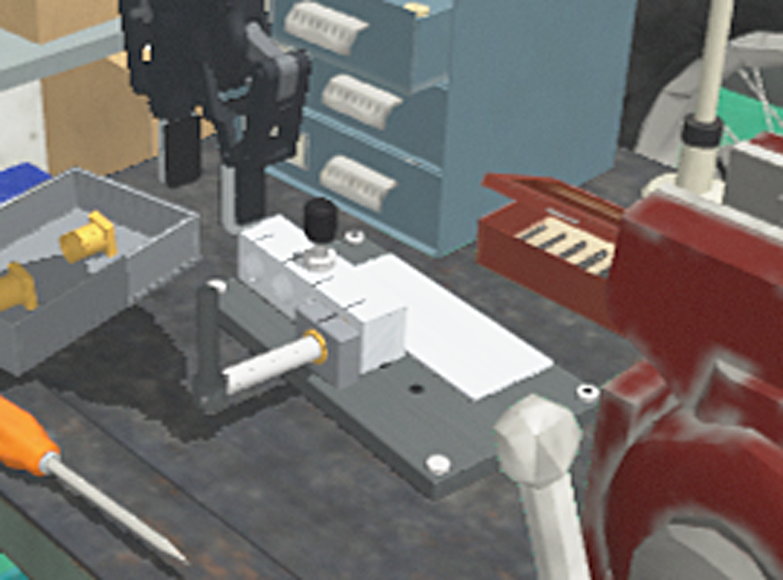

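Plunger is home at the +y end: knob centre is at crop (320,220), i.e. (310,206), matching the home projection. The first two visible bores are empty and two bushes lie in the bin. Drive the last one.

{"method": "apply_moves", "body": {"steps": [[[0,0.001,0.041,0,0,0,-0.2],[0,0,0.04,0,0,0,-0.2],[0,0,0,0,0,0,0.5],[0,0,0,0,0,0,1],[0,0,0,0,0,0,1],[0,0,0,0,0,0,1],[0,0,0,0,0,0,1],[-0.005,0,0,0,0,0,1],[-0.01,0,0,0,0,0,1],[-0.01,0,0,0,0,0,1],[-0.01,0,0,0,0,0,1],[-0.01,0,0,0,0,0,1],[-0.007,0,0,0,0,0,1],[-0.005,0,0,0,0,0,1],[0,0,0,0,0,0,1],[0,0,0,0,0,0,1],[0,0,0,0,0,0,1],[0,0,0,0,0,0,1]]], "grip_force": 60}}

```text
t: 33.0
eef_pos: [511.9, 60.2, 136.2]
ee_rot: [0.066, 0.998, -0.001, -0.001]
force: [-13.0, -6.2, 3.7]
grip_width: 0.123
gripper_force: 59.8
```

```bash
python3 -c "
from h import *
st(); bush('d3',(48,0))"
```

```text
t 33.00 fx -47.8 fy -0.7 pinch_z 82.3 w 0.123 gf 59.8 F(fix) -12.1 -7.8 3.7 yaw -7.52 tilt -1.0000 q [-0.05  0.31 -0.36  0.9  -0.    0.09]
top bush [211.3 215. ] 0.68 fx -69.5 fy 211.3 exp [340.77054058 166.90274292]
top bush [221.3 262. ] 0.54 fx -147.1 fy 180.7 exp [340.77054058 166.90274292]
top bush [218.9 238.3] 0.34 fx -107.6 fy 191.5 exp [340.77054058 166.90274292]
top bin [217.4 243.3] 0.77 [471.01541935 264.8601431    0.        ]
scene bush [346.6 234.5] 0.79 fx 46.5 fy 0.8 exp [347.52333218 234.43680667]
scene bush [228.8 213.4] 0.73 fx -88.0 fy 182.9 exp [347.52333218 234.43680667]
scene bush [200.7 230.2] 0.56 fx -157.5 fy 159.4 exp [347.52333218 234.43680667]
scene handle [199.1 229.1] 0.69 fx -190.4 fy 86.4
scene bin [218.6 227.5] 0.72 [ 4.79006256e+02  2.60152048e+02 -5.68434189e-14]
```

Bush 4 is out at about fx 47. Draw back fully, release, lift.

{"method": "apply_moves", "body": {"steps": [[[0.009,0,0,0,0,0,1],[0.01,0,0,0,0,0,1],[0.01,0,0,0,0,0,1],[0.01,0,0,0,0,0,1],[0.01,0,0,0,0,0,1],[0.007,0,0,0,0,0,1],[0.004,0,0,0,0,0,1],[0,0,0,0,0,0,1],[0,0,0,0,0,0,1],[0,0,0,0,0,0,0.3],[0,0,0,0,0,0,-0.2],[0,0,0,0,0,0,-0.2],[0,0,-0.04,0,0,0,-0.2],[0,0,-0.045,0,0,0,-0.2],[0,0,0,0,0,0,-0.2]]]}}

```text
t: 34.9
eef_pos: [456.0, 68.8, 225.5]
ee_rot: [0.065, 0.998, 0.0, 0.004]
force: [0.0, 0.5, -0.5]
grip_width: 0.603
gripper_force: 0.0
```

```bash
python3 -c "
from h import *
st(); bush('b3')"
```

```text
t 34.90 fx -104.4 fy 0.6 pinch_z 171.6 w 0.603 gf 0.0 F(fix) -0.0 0.5 -0.5 yaw -7.47 tilt -1.0000 q [-0.03  0.14 -0.33  1.08  0.    0.1 ]
top bush [215.8 214.5] 0.69 fx -67.5 fy 203.7 exp [340.77054058 166.90274292]
top bush [221.8 260.9] 0.48 fx -145.1 fy 180.2 exp [340.77054058 166.90274292]
top bin [218.4 239.3] 0.84 [478.18310967 263.32195515   0.        ]
scene bush [227.8 211.5] 0.67 fx -86.2 fy 190.3 exp [347.52333218 234.43680667]
scene bush [200.1 234.1] 0.67 fx -164.0 fy 148.3 exp [347.52333218 234.43680667]
scene bush [348.5 233. ] 0.54 fx 52.4 fy 2.6 exp [347.52333218 234.43680667]
scene handle [271.3 237.1] 0.9 fx -108.7 fy 1.5
scene bin [215.8 230.7] 0.75 [468.50922278 254.32771072   0.        ]
```

{"method": "apply_moves", "body": {"steps": [[[-0.04,0,0,0,0,0,-0.2],[-0.04,0,0,0,0,0,-0.2],[-0.04,0,0,0,0,0,-0.2],[-0.04,0,0,0,0,0,-0.2],[0,0,0.03,0,0,0,-0.2],[0,0,0.04,0,0,0,-0.2],[0,0,0.03,0,0,0,-0.2],[0,0,0.02,0,0,0,-0.2],[0,0,0.009,0,0,0,-0.2],[0,0,0,0,0,0,0.2],[0,0,0,0,0,0,1],[0,0,0,0,0,0,1],[0,0,0,0,0,0,1],[0,0,0,0,0,0,1]]], "grip_force": 50}}

```text
t: 36.7
eef_pos: [612.9, 47.7, 91.4]
ee_rot: [0.065, 0.998, -0.0, 0.0]
force: [0.2, -0.1, 1.0]
grip_width: 0.264
gripper_force: 49.0
```

```bash
python3 -c "
from h import *
st()"
```

```text
t 36.70 fx 54.0 fy 0.2 pinch_z 37.5 w 0.264 gf 49.0 F(fix) 0.2 -0.0 1.0 yaw -7.50 tilt -1.0000 q [-0.06  0.5  -0.18  0.9  -0.    0.07]
```

{"method": "apply_moves", "body": {"steps": [[[0,0,-0.01,0,0,0,1],[0,0,-0.03,0,0,0,1],[0,0,-0.04,0,0,0,1],[0,0,-0.035,0,0,0,1],[0,0,0,0,0,0,1],[0.014,0.017,0,0,0,0,1],[0.028,0.035,0,0,0,0,1],[0.028,0.035,0,0,0,0,1],[0.028,0.035,0,0,0,0,1],[0.028,0.035,0,0,0,0,1],[0.028,0.035,0,0,0,0,1],[0,0,0,0,0,0,1]]]}}

```text
t: 37.9
eef_pos: [482.0, 261.7, 206.1]
ee_rot: [0.063, 0.998, 0.0, -0.001]
force: [-0.6, -0.2, -0.6]
grip_width: 0.262
gripper_force: 49.1
```

```bash
python3 -c "
from h import *
st(); bush('p3')"
```

```text
t 37.90 fx -103.8 fy 195.3 pinch_z 152.2 w 0.262 gf 49.1 F(fix) -0.5 -0.2 -0.6 yaw -7.21 tilt -1.0000 q [ 0.34  0.3  -0.17  1.1   0.    0.47]
top bush [229.9 268.4] 0.57 fx -155.7 fy 164.4 exp [340.77054058 166.90274292]
top bush [221.5 223.2] 0.44 fx -81.0 fy 191.4 exp [340.77054058 166.90274292]
top handle [328.5 252.4] 0.8 fx -106.9 fy 5.0
top bin [228.5 248.1] 0.79 [462.80291254 244.77437893   0.        ]
scene bush [230.2 216.3] 0.79 fx -91.0 fy 172.0 exp [347.52333218 234.43680667]
scene bush [199.7 234.6] 0.74 fx -165.3 fy 147.2 exp [347.52333218 234.43680667]
scene bush [210.8 157.8] 0.61 fx 0.3 fy 432.4 exp [347.52333218 234.43680667]
scene handle [272.6 241.5] 0.94 fx -113.7 fy -10.0
scene bin [217.1 234.9] 0.83 [4.61921849e+02 2.40632400e+02 5.68434189e-14]
```

View pics/p3top.png

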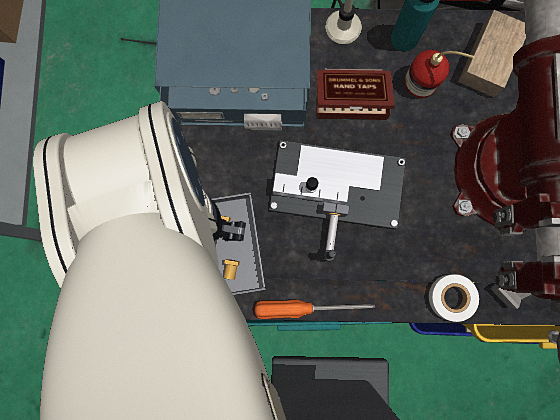

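The bin has been knocked about (−13, −15) mm: its right edge is now at column 265 and the bushes at (230,268) and (222,222). I'll shift the target by (+8, −17) mm in tool axes and place.

{"method": "apply_moves", "body": {"steps": [[[0.008,-0.017,0,0,0,0,1],[0,0,0.035,0,0,0,1],[0,0,0.04,0,0,0,1],[0,0,0.03,0,0,0,1],[0,0,0.013,0,0,0,1],[0,0,0,0,0,0,1]]]}}

```text
t: 38.9
eef_pos: [474.4, 241.3, 86.0]
ee_rot: [0.066, 0.998, -0.001, -0.002]
force: [0.1, -0.1, 0.2]
grip_width: 0.265
gripper_force: 50.7
```

```bash
python3 -c "
from h import *
st()"
```

```text
t 38.90 fx -108.7 fy 174.0 pinch_z 32.1 w 0.265 gf 50.7 F(fix) 0.2 -0.1 0.2 yaw -7.57 tilt -1.0000 q [ 0.31  0.39 -0.39  0.8  -0.    0.45]
```

{"method": "apply_moves", "body": {"steps": [[[0,0,0,0,0,0,0.1],[0,0,0,0,0,0,0.1],[0,0,0,0,0,0,0.1],[0,0,-0.04,0,0,0,0.1],[0,0,-0.05,0,0,0,0.1],[0,0,-0.05,0,0,0,0.1],[0,0.04,-0.03,0,0,0,0.1],[0,0.05,0,0,0,0,0.1],[0,0.05,0,0,0,0,0.1],[0,0.05,0,0,0,0,0.1],[0,0.04,0,0,0,0,0.1],[0,0,0,0,0,0,0.1]]]}}

```text
t: 40.1
eef_pos: [504.5, 474.8, 257.0]
ee_rot: [0.063, 0.998, 0.001, -0.0]
force: [0.1, -0.7, -0.3]
grip_width: 0.448
gripper_force: 0.0
```

```bash
python3 -c "
from h import *
st(); bush('z'); knobchk(46.5)
a=cv2.imread('pics/ztop.png')[110:310,150:420]; b=cv2.imread('pics/zscene.png')[150:310,120:400]
a=cv2.resize(a,(405,300),interpolation=2); b=cv2.resize(b,(525,300),interpolation=2)
cv2.imwrite('pics/v7.png',cv2.vconcat([cv2.copyMakeBorder(a,0,0,0,120,0),b]))"
```

```text
t 40.10 fx -109.2 fy 409.4 pinch_z 203.1 w 0.448 gf 0.0 F(fix) 0.2 -0.7 -0.3 yaw -7.28 tilt -1.0000 q [0.63 0.52 0.31 1.36 0.   0.76]
top bush [226.9 244.3] 0.67 fx -115.7 fy 176.1 exp [340.77054058 166.90274292]
top bush [228.5 267.6] 0.59 fx -154.7 fy 167.0 exp [340.77054058 166.90274292]
top bush [222.2 222.4] 0.56 fx -79.5 fy 190.4 exp [340.77054058 166.90274292]
top handle [330.  255.3] 0.74 fx -111.2 fy 2.0
top bin [224.5 245.2] 0.55 [467.84274929 252.07445621   0.        ]
scene bush [229.5 215.6] 0.76 fx -90.9 fy 175.0 exp [347.52333218 234.43680667]
scene bush [214.5 226.3] 0.48 fx -131.3 fy 157.1 exp [347.52333218 234.43680667]
scene bush [198.5 235.5] 0.47 fx -168.2 fy 145.8 exp [347.52333218 234.43680667]
scene bin [218.2 234.5] 0.87 [ 4.64231995e+02  2.40385830e+02 -5.68434189e-14]
scene knob uv [309.7 202.2] 0.68 exp home [310.25006013 205.57566105] exp up [310.33987437 201.51056388]
top knob uv [307.2 182.3] 0.57 exp home [312.31519936 184.30133075] exp up [312.57052306 183.41154496]
```

View pics/v7.png

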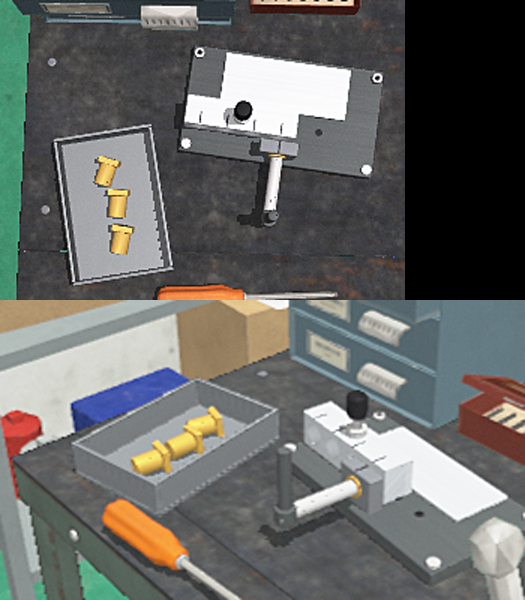

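All three bushes lie in the level bin. The knob centre is at (310,206), which is home, and the handle at (331,253) is back at its start. Handing in.

```bash
python3 -c "
from plant import robot
print(robot.job_done())"
```

```text
the job is handed in; nothing more can be done
None
```

I handed the job in with all three bushes present (1, 2 and 4; bore 3 was empty) driven out and in the bin, the rod drawn back and the carriage pinned in the left-hand (+y) end hole, all as seen in the last pictures; the hand-in returned no verdict.

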